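Clamp the seedling tray with the squeeze-lever stop

ROBOT

A 6-joint arm with a two-finger parallel gripper is mounted at the origin on the work surface. World frame = base frame: x ahead of the robot, y to its left, z up, the work surface at z = 0. Lengths are in m, angles in rad, forces in N, time in s.
With the tool pointing down it reaches from about 0.325 to 0.85 m from the base axis. Payload 4.4 kg.
Tool frame: the origin (TCP) lies where the fingers leave the gripper's body, on its centre line; the fingertips stand 97 mm ahead of it and the grasp point (between the pads) lies 78 mm ahead of it; y points along the fingers, x is the direction in which the jaws open and shut, and the axes are right-handed (so a half turn about y gives the same grasp; the last joint's range is limited). The gripper opens to 94 mm and grips with 3 to 60 N. Pads are 16 mm wide; open, the fingers measure 119 mm over their backs; the gripper's body (75 mm by 177 mm) begins 78 mm behind the grasp point.
Start: joints at [1.103, 0.207, 1.542, -0, 1.393, -0.15], TCP at [0.18, 0.546, 0.303] pointing down, gripper open.
Joint ranges: [-2.73, 2.73], [-0.86, 2.22], [0.23, 2.46], [-1.11, 4.25], [0.08, 2.63], [-2.82, 2.82]. Speed limits (rad/s): [2.79, 2.79, 3.14, 3.14, 3.14, 3.14].

INTERFACE

Orientations are given as a rotation vector (axis times angle).
In Python, from cell import sense, viewer, robot gives the robot as it stands. The module is installed in compiled form; this text tells all that it offers.
- The arm moves only by the tool send_rows, never from a script. Its arguments are lists of equal length, an entry for each row: "delta_rot": the turn, a rotation vector about the tool's x, y, z in units of 6 degrees (1.0 is 6 degrees), a list of three; "linear": the shift along the tool's x, y, z in units of 50 mm (1.0 is 50 mm), a list of three; "gripper": the closure, from -1 (fully open) to 1 (shut), so that 0 is half open. In form: {"delta_rot": [[wx, wy, wz], ...], "linear": [[x, y, z], ...], "gripper": [gripper, ...]}. A call has 1 to 8 rows; each row is the pose to reach, as a shift and turn from the pose commanded when the call began, along the tool's axes at that moment; what a row does not reach only later rows make up. A row lasts 1/10 s, in which the tool goes at most 50 mm and 8.59 degrees, less where a joint would pass 70% of its speed; a pose out of reach is approached as far as the arm can. A call with a gripper value outside its range is refused whole. The fingers move at their own pace and stop on an object; "grip_force" is the grip in N (left out, the last holds). Time passes only in rows, so rows that repeat a pose let the fingers close. It gives the time, the measured TCP pose, the force and the opening at its end, in the units of the state.
- sense(): the state, without advancing time (a new reading comes with each control period).
- viewer.capture(name): name is "scene" or "top" or "wrist"; returns the picture (480x640x3 uint8, red, green, blue); there is no depth.
- viewer.camera_model(name): a dict with "K" (3x3 intrinsics, pixels), "k1" (the pictures are not rectified: a ray, as slopes to the right and down, at radius r is drawn at 1 + k1 r^2 times it, then the intrinsics apply), "view" (4x4, takes a point from world to camera coordinates); the wrist camera has in their place "mount" (4x4, takes a point from camera to tool coordinates, whose origin is the TCP and whose axes are the tool frame's). Camera axes: x right, y up, looking along -z (the intrinsics and any distortion apply to the point x, -y, -z); pixel columns grow to the right and rows downward; lengths in m; the calibration is good to about 2 mm. A picture is of the moment at which its call begins: read the wrist's pose just before it. camera_model takes no time and is no camera call.
- robot.job_done(): hands the job in, once; it reports no verdict.
The state is a dict: "time": time; "q": joint angles; "joint_velocities": joint speeds; "tau": joint torques, N m; "tcp_pos": TCP position; "orientation": TCP orientation; "contact_force": force on the tool from outside, world axes, zero at the start; "moment": the same for the moment, N m; "gripper_width": finger opening in m.
Only numpy, scipy, OpenCV 4.12 (cv2) and the standard library are available. Lean on these libraries where they do the work, as an engineer would, in place of code of your own. Each camera call takes 0.05 s, during which the arm holds its last target.

TASK

Clamp the seedling tray on its bed: squeeze the orange lever against the black grip to free the sliding stop, slide the stop along until it has pushed the tray against the yellow sprung buffer and the buffer gives clearly, then let go so that the latch drops fully into a notch and the tray stays held between fence and part-pressed buffer. The notches cannot be measured, so feel for one (draw the stop back a little if the latch has not dropped). Be gentle: never bottom the buffer hard, never drag or shove the stop hard against its engaged latch, and leave the pots and other things alone.

Things in the scene. Friction and masses are not known exactly. Their poses are not given: they have to be found in the camera images.
- bed: Fixed aluminium bed plate, 180 x 580 x 12 mm. Origin on the table under its long centre line. +y runs along it from sliding stop to yellow buffer (the stop's only way of travel), x across, z up. On the centre line, partly under the stop, a dark steel strip with square 6 mm notches cut unevenly, 11.5 to 14 mm apart; their places are not given, they must be felt.
- stop: Sliding stop: grey runners, green fence, black upright fixed grip. Axes as the bed; starts latched, travels up to 120 mm to +y; 8 N of rubbing friction, stays where left. Origin at table level under the lever pivot. In its frame: fence front face y +70 mm, fence top z 47; grip 45 mm wide (x), 8 thick, y +18 to +26, z 32 to 118. A locked stop does not slide (1 mm play either way).
- handle (a point): Point on the stop midway between the two outer gripping faces when fully squeezed, z 100 mm, 18 mm under the tops. Grip's front face 15 mm ahead (+y); orange lever's rear face 15 mm behind when squeezed (span 30 mm), 27 mm behind when let go (span 42 mm). 30 mm free ahead and behind for fingers coming from above and closing along the bed's y; lower things only further off.
- lever (a joint): Orange release lever behind (-y of) the black grip: upright blade 45 mm wide, 8 thick, top z 118 mm, pivot 82 mm below the handle point. 0 rad = let go, latch tooth fully down in a notch; about 0.09 = tooth resting on the strip between notches; 0.15 = fully squeezed, free. Spring: 5 N at handle height to start, 8 N at full squeeze.
- fence_face (a point): Middle of the green fence's front (+y) face, the face that pushes the tray; 30 mm above the table.
- tray: Loose black seedling tray, 140 x 200 (along the bed) x 55 mm high, six soil-filled cells with sprouts, about 0.3 kg. Origin at the middle of its underside; it stands on the bed between fence and buffer.
- buffer_face (a point): Middle of the front (-y) face of the yellow sprung buffer plate, 33 mm above the table; it moves with the plate. Plate 140 mm wide, 34 mm high, held by the grey end stop bolted to the bed.
- buffer (a joint): How far the yellow buffer plate is pushed in towards +y: 0 = out, 0.024 m = bottomed. It needs about 3.5 N to start moving and 0.2 N more per mm. When it is bottomed the force rises steeply.
- pot_a: Bystander: square black plant pot with soil and a sprout, about 66 mm wide, 72 mm high; origin at the middle of its underside.
- pot_b: Bystander: square black plant pot with soil and a sprout, about 66 mm wide, 72 mm high; origin at the middle of its underside.
- pot_c: Bystander: square black plant pot with soil and a sprout, about 66 mm wide, 72 mm high; origin at the middle of its underside.
- jar: Bystander: amber glass jar with green lid, 56 mm across, 75 mm high, beside the bed; origin at the middle of its underside.
- sprayer: Bystander: white bottle with orange cap, 66 mm across, 170 mm high; origin at the middle of its underside.
- brush: Bystander: hand brush lying on the table; origin at the middle of its underside.
- scoop_cup: Bystander: terracotta cup, 70 mm across, 80 mm high; origin at the middle of its underside.
Mind the look-alikes: they are no part of the job. What is shaped like the tray but green is not meant.

How it is judged:
On the way, in this order (a step that is already met when the one before it is completed fails the run):
1. the lever is squeezed so that the latch is free (value of joint lever above 0.12 rad), for 0.2 s.
2. the stop has pushed the tray against the buffer and the buffer has given at least 3 mm (value of joint buffer above 0.003 m and contact force between stop and tray above 0.5 N), for 0.1 s.
At the end, for the whole second after the job is handed in: The lever is let go and fully back (under 0.02 rad: latch down in a notch), the tray stands flat and still, touched by the fence with at least 0.5 N, and the buffer is pressed in between 1 and 22.5 mm (value of joint lever below 0.02 rad and value of joint buffer between 0.001 and 0.0225 m and contact force between stop and tray above 0.5 N and angle between tray's own z axis and vertical below 0.05 rad and linear speed of tray below 0.01 m/s).
It fails at once if the tray is pressed by the stop with more than 25 N (contact force between stop and tray above 25 N).
It fails at once if the latch tooth is loaded with more than 20 N against the notched strip (contact force between lever_c0 and bed above 20 N).
It fails at once if the tray is tipped by more than 0.2 rad (angle between tray's own z axis and vertical above 0.2 rad).
It fails at once if a pot, jar, sprayer, brush or cup beside the job is moved by more than 30 mm (distance of any of pot_a, pot_b, pot_c, jar, sprayer, brush, scoop_cup from where it was at the start of the episode above 0.03 m).
It also fails if it takes over 54 s, if anything falls off the work surface, if the arm or the gripper's body presses on something with over 40 N, if the wrist force passes 120 N, or if a joint passes its speed limit or range.

## Working session

There is one attempt and no reset: what is moved stays moved. The work goes in short steps, Python scripts to look and compute and a tool call to move; the robot and the scene stay as the last step left them, time stands still between calls to the robot, and variables do not carry over. Pictures are saved under pics/ and viewed, and the job is handed in when it is done.

Besides the shell and the picture viewer there is one more tool, called after "Call:" in YAML: its name, and indented under it one key for each argument. send_rows: Moves the arm, as the interface text tells. Its arguments: {"type":"object","properties":{"delta_rot":{"type":"array","items":{"type":"array","items":{"type":"number"}}},"linear":{"type":"array","items":{"type":"array","items":{"type":"number"}}},"gripper":{"type":"array","items":{"type":"number"}},"grip_force":{"type":"number"}},"required":["delta_rot","linear","gripper"]}

```bash
mkdir -p pics; ls; python3 - <<'E'
from cell import sense, viewer, robot
import cv2
s=sense(); print({k:(v if not hasattr(v,'round') else v) for k,v in s.items()})
for n in ["scene","top","wrist"]:
    cv2.imwrite(f"pics/{n}0.png",viewer.capture(n)[:,:,::-1])
    print(n,viewer.camera_model(n))
E
```

```text
pics
{'time': 0.0, 'q': array([ 1.10248708e+00,  2.07441674e-01,  1.54291229e+00, -3.31242015e-05,
        1.39344832e+00, -1.50479941e-01]), 'joint_velocities': array([ 8.95498621e-04,  1.18990831e-04, -7.65283144e-04,  1.09810254e-03,
        5.52656812e-04,  9.64787006e-05]), 'tau': array([ 1.57756214e-03, -3.70857525e+01, -2.81430709e+01,  6.99015101e-02,
        3.57643375e-02, -1.45453973e-04]), 'tcp_pos': array([0.17944018, 0.54568954, 0.301498  ]), 'orientation': array([-1.34402517, -0.9704936 ,  0.97372519]), 'contact_force': array([ 0.03198621, -0.28664574,  0.43458893]), 'moment': array([-0.02858017,  0.01100289, -0.0074076 ]), 'gripper_width': 0.09433488013503748}
scene {'K': array([[536.50880888,   0.        , 320.09421601],
       [  0.        , 536.50880888, 235.7513155 ],
       [  0.        ,   0.        ,   1.        ]]), 'k1': 0.012567623553043665, 'view': array([[-0.20501868,  0.97855425, -0.01997302,  0.08738463],
       [-0.71362592, -0.13548475,  0.68730046,  0.27555549],
       [ 0.66985474,  0.1551627 ,  0.72609859, -1.68778333],
       [ 0.        ,  0.     
[... 422 characters left out ...]
963e-01,  1.02281694e-04,  9.89365457e-01,
        -1.23586829e+00],
       [ 0.00000000e+00,  0.00000000e+00,  0.00000000e+00,
         1.00000000e+00]])}
wrist {'K': array([[350.60209   ,   0.        , 319.52927324],
       [  0.        , 350.60209   , 244.31251337],
       [  0.        ,   0.        ,   1.        ]]), 'k1': 0.02015500066699844, 'mount': array([[ 9.99999607e-01, -7.39722333e-05, -8.82944538e-04,
         1.53287305e-03],
       [-8.32282301e-04,  2.63394542e-01, -9.64687837e-01,
        -8.18793396e-02],
       [ 3.03922886e-04,  9.64688193e-01,  2.63394377e-01,
         7.70606221e-02],
       [ 0.00000000e+00,  0.00000000e+00,  0.00000000e+00,
         1.00000000e+00]])}
```

View pics/scene0.png

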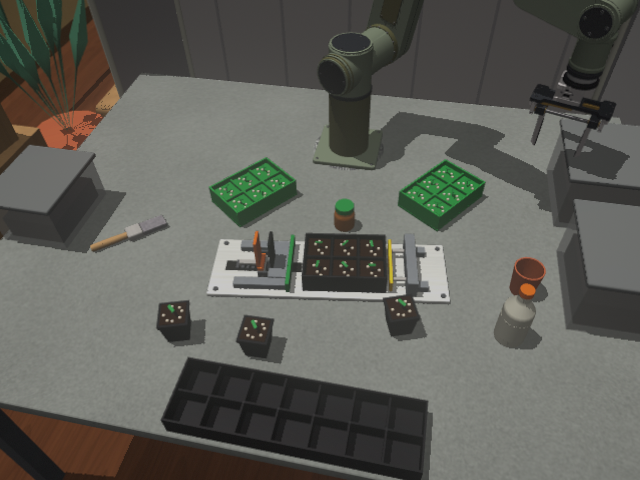

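View pics/top0.png

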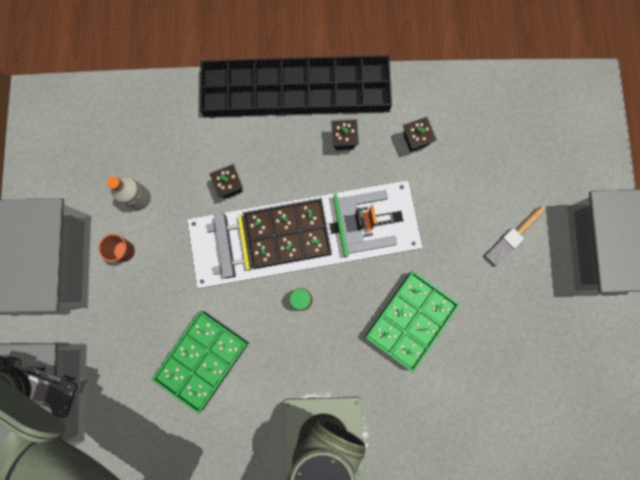

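View pics/wrist0.png

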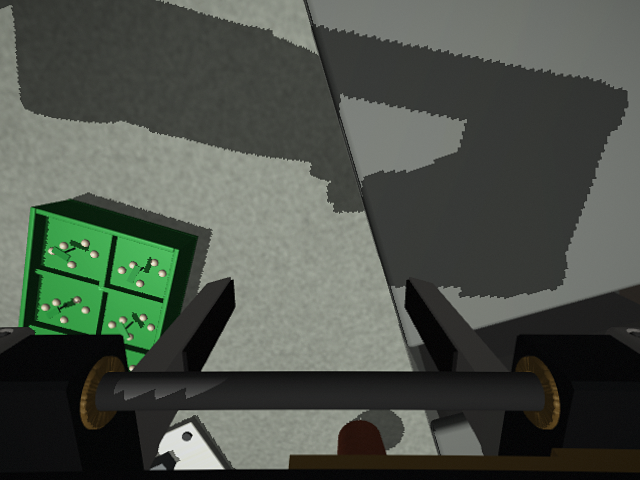

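```bash
cat > h.py <<'E'
import numpy as np, cv2
from scipy.spatial.transform import Rotation as R
from cell import sense, viewer, robot
def K(n): 
    m=viewer.camera_model(n); return m
def view(n,s=None):
    m=viewer.camera_model(n)
    if 'view' in m: return m,np.array(m['view'])
    T=np.eye(4);T[:3,:3]=R.from_rotvec(s['orientation']).as_matrix();T[:3,3]=s['tcp_pos']
    return m,np.linalg.inv(T@np.array(m['mount']))
def ray(n,uv,s=None):
    m,V=view(n,s);k=m['K']
    a=np.array([(uv[0]-k[0,2])/k[0,0],(uv[1]-k[1,2])/k[1,1]]);b=a.copy()
    for _ in range(20): b=a/(1+m['k1']*(b@b))
    d=V[:3,:3].T@np.array([b[0],-b[1],-1]); o=-V[:3,:3].T@V[:3,3]
    return o,d
def atz(n,uv,z,s=None):
    o,d=ray(n,uv,s); return o+d*(z-o[2])/d[2]
def proj(n,p,s=None):
    m,V=view(n,s);k=m['K'];c=V[:3,:3]@np.array(p)+V[:3,3]
    a=np.array([c[0],-c[1]])/-c[2]; a=a*(1+m['k1']*(a@a))
    return k[0,0]*a[0]+k[0,2],k[1,1]*a[1]+k[1,2]
E
python3 - <<'E'
import cv2
a=cv2.imread('pics/top0.png')[170:300,170:440]
cv2.imwrite('pics/topz.png',cv2.resize(a,None,fx=2.96,fy=2.96,interpolation=cv2.INTER_CUBIC))
a=cv2.imread('pics/scene0.png')[220:310,200:460]
cv2.imwrite('pics/scz.png',cv2.resize(a,None,fx=3,fy=3,interpolation=cv2.INTER_CUBIC))
E
```

```text
(no output)
```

View pics/topz.png

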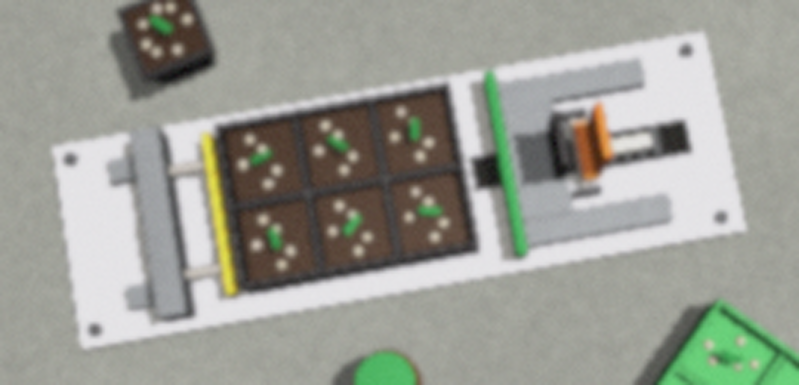

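View pics/scz.png

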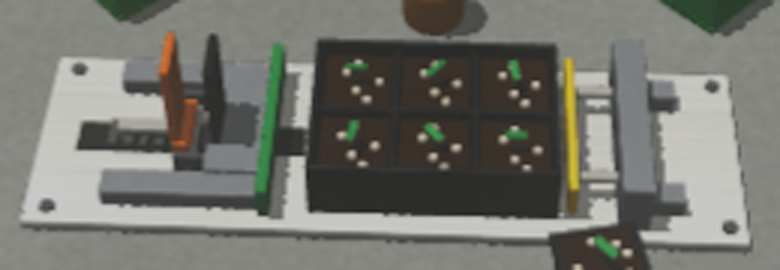

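```bash
python3 - <<'E'
from h import *
from scipy.optimize import least_squares
t=lambda u,v:(u/2.96+170-.3,v/2.96+170-.3)
sc=lambda u,v:(u/3+200-.3,v/3+220-.3)
bed=[('top',t(53,148),(.09,.29)),('top',t(706,32),(.09,-.29)),('top',t(745,232),(-.09,-.29)),('top',t(82,348),(-.09,.29)),
('scene',sc(22,224),(.09,-.29)),('scene',sc(748,243),(.09,.29)),('scene',sc(65,57),(-.09,-.29)),('scene',sc(730,76),(-.09,.29))]
for n,uv,b in bed: print(n,atz(n,uv,.012)[:2])
# stop-frame: y unknown per-fence
def W(p,b,z): c,s=np.cos(p[2]),np.sin(p[2]); return [p[0]+c*b[0]-s*b[1],p[1]+s*b[0]+c*b[1],z]
f=lambda p:np.concatenate([np.subtract(proj(n,W(p,b,.012)),uv) for n,uv,b in bed])
r=least_squares(f,[.45,0,0]);p=r.x;print(p,np.degrees(p[2]),np.round(r.fun.reshape(-1,2),1))
def tob(w): c,s=np.cos(p[2]),np.sin(p[2]); d=w[:2]-p[:2]; return np.round([c*d[0]+s*d[1],-s*d[0]+c*d[1]],4)
for nm,n,uv,z in [('fence top N','top',t(491,73),.047),('fence top S','top',t(521,253),.047),
 ('fence scene','scene',sc(283,47),.047),('fence scene2','scene',sc(270,205),.047),
 ('lever top','top',t(601,106),.118),('lever top','top',t(607,155),.118),('lever sc','scene',sc(171,35),.118),('grip sc','scene',sc(212,36),.118),
 ('yell','top',t(206,136),.05),('yell','top',t(231,293),.05),('tray','top',t(448,88),.067),('tray','top',t(475,248),.067),('tray','top',t(219,127),.067),('tray','top',t(245,289),.067)]:
  print(nm,n,tob(atz(n,uv,z)),np.round(atz(n,uv,z),4))
E
```

```text
top [0.54730763 0.33381835]
top [ 0.63506584 -0.2388932 ]
top [ 0.45756624 -0.26340689]
top [0.37309514 0.30682554]
scene [ 0.63872071 -0.23225387]
scene [0.54769397 0.33492067]
scene [ 0.45768165 -0.25869921]
scene [0.37189826 0.31215575]
[0.50332977 0.03661233 0.14971457] 8.578012896871856 [[-1.1 -0.6]
 [-0.8 -0.2]
 [ 0.1 -0. ]
 [-1.2  0.8]
 [-1.3 -1.3]
 [ 0.8  0.6]
 [-1.7 -0.3]
 [-0.9 -0.3]]
fence top N top [ 0.0781 -0.0976] [ 0.5951 -0.0483  0.047 ]
fence top S top [-0.0774 -0.0948] [ 0.4409 -0.0687  0.047 ]
fence scene scene [-0.0755 -0.0899] [ 0.4421 -0.0636  0.047 ]
fence scene2 scene [ 0.0936 -0.0848] [ 0.6085 -0.0333  0.047 ]
lever top top [ 0.0201 -0.1749] [ 0.5493 -0.1333  0.118 ]
lever top top [-0.0198 -0.1721] [ 0.5095 -0.1365  0.118 ]
lever sc scene [-0.0183 -0.1703] [ 0.5107 -0.1345  0.118 ]
grip sc scene [-0.0184 -0.1375] [ 0.5056 -0.1021  0.118 ]
yell top [0.0664 0.1487] [0.5468 0.1936 0.05  ]
yell top [-0.0684  0.1483] [0.4136 0.1731 0.05  ]
tray top [ 0.0672 -0.0588] [ 0.5786 -0.0115  0.067 ]
tray top [-0.0688 -0.0572] [ 0.4438 -0.0302  0.067 ]
tray top [0.0683 0.1346] [0.5508 0.1799 0.067 ]
tray top [-0.069   0.1342] [0.4151 0.159  0.067 ]
```

```bash
cat >> h.py <<'E'
def rel(target, yaw, s, flip=1):
    M=R.from_rotvec(s['orientation']).as_matrix()
    x=flip*np.array([-np.sin(yaw),np.cos(yaw),0]); y=np.array([0,0,-1.]); z=np.cross(x,y)
    T=np.column_stack([x,y,z])
    rv=R.from_matrix(M.T@T).as_rotvec()
    return np.round(M.T@(np.array(target)-s['tcp_pos'])/.05,3), np.round(np.degrees(rv)/6,3)
E
python3 - <<'E'
from h import *
s=sense(); print(R.from_rotvec(s['orientation']).as_matrix().round(3))
yaw=.1497
for f in (1,-1): print(f,rel([.52,-.105,.30],yaw,s,f))
E
```

```text
[[ 0.312 -0.001 -0.95 ]
 [ 0.95  -0.002  0.312]
 [-0.002 -1.     0.   ]]
1 (array([-10.236,   0.05 , -10.536]), array([-0.006, -4.464, -0.016]))
-1 (array([-10.236,   0.05 , -10.536]), array([ 2.2000e-02,  2.5536e+01, -9.0000e-03]))
```

Call:
send_rows:
  delta_rot:
    - [0,-0.6,0]
    - [0,-1.2,0]
    - [0,-1.8,0]
    - [0,-2.4,0]
    - [0,-3.0,0]
    - [0,-3.6,0]
    - [0,-4.2,0]
    - [0,-4.46,0]
  linear:
    - [-0.65,0,-0.67]
    - [-1.3,0,-1.34]
    - [-1.95,0,-2.0]
    - [-2.6,0,-2.67]
    - [-3.25,0,-3.34]
    - [-3.9,0,-4.0]
    - [-4.55,0,-4.7]
    - [-5.2,0.05,-5.35]
  gripper: [-1,-1,-1,-1,-1,-1,-1,-1]

```text
time: 0.95
tcp_pos: [0.3531, 0.2139, 0.3004]
orientation: [-1.135, -1.321, 1.319]
contact_force: [0.8, -0.3, 0.0]
gripper_width: 0.0937
```

```bash
python3 - <<'E'
from h import *
s=sense(); print(s['time'],s['tcp_pos'],s['q']);print(rel([.52,-.105,.30],.1497,s))
E
```

```text
0.95 [0.35313975 0.21392517 0.30042297] [ 3.34368124e-01 -1.52530957e-01  1.91459451e+00 -5.48371443e-05
  1.37822685e+00 -1.38762963e+00]
(array([-6.808,  0.01 , -2.338]), array([0.012, 0.014, 0.002]))
```

Call:
send_rows:
  delta_rot:
    - [0,0,0]
    - [0,0,0]
    - [0,0,0]
    - [0,0,0]
    - [0,0,0]
    - [0,0,0]
    - [0,0,0]
    - [0,0,0]
  linear:
    - [-0.8,0,-0.3]
    - [-1.7,0,-0.6]
    - [-2.6,0,-0.9]
    - [-3.5,0,-1.2]
    - [-4.4,0,-1.5]
    - [-5.3,0,-1.8]
    - [-6.2,0,-2.1]
    - [-6.8,0,-2.34]
  gripper: [-1,-1,-1,-1,-1,-1,-1,-1]

```text
time: 1.75
tcp_pos: [0.5195, -0.1061, 0.2998]
orientation: [-1.136, -1.316, 1.317]
contact_force: [-0.6, 0.4, -0.8]
gripper_width: 0.094
```

Call:
send_rows:
  delta_rot:
    - [0,0,0]
    - [0,0,0]
    - [0,0,0]
  linear:
    - [0,0,0]
    - [0,0,0]
    - [0,0,0]
  gripper: [-1,-1,-1]

```text
time: 2.05
tcp_pos: [0.5182, -0.1022, 0.2998]
orientation: [-1.133, -1.318, 1.319]
contact_force: [0.3, 0.8, 0.6]
gripper_width: 0.094
```

```bash
python3 - <<'E'
from h import *
s=sense(); print(s['time'],s['tcp_pos'],s['q'],s['contact_force']);print(rel([.52,-.105,.30],.1497,s))
np.save('s1.npy',s,allow_pickle=True)
cv2.imwrite("pics/wrist1.png",viewer.capture('wrist')[:,:,::-1])
E
```

```text
2.05 [ 0.51815425 -0.10219953  0.29975507] [-3.58834974e-01  1.10207633e-01  1.65861545e+00  3.21789851e-04
  1.37409556e+00 -2.07979356e+00] [0.29233394 0.81053137 0.63673989]
(array([-0.061, -0.005, -0.028]), array([-0.01 ,  0.004,  0.009]))
```

View pics/wrist1.png

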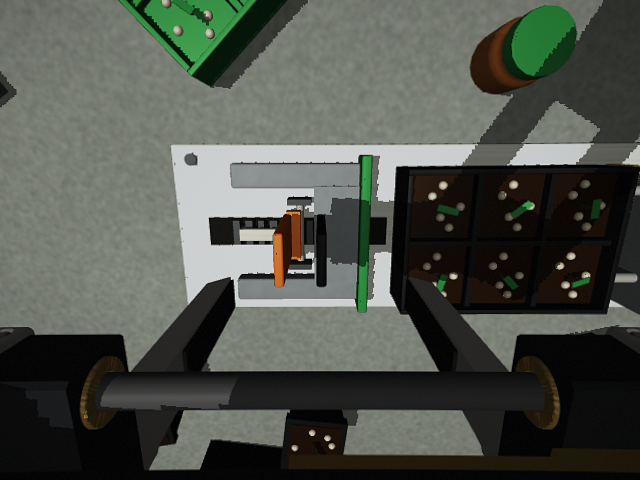

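```bash
python3 - <<'E'
import cv2
a=cv2.imread('pics/wrist1.png')[140:320,170:430]
cv2.imwrite('pics/w1z.png',cv2.resize(a,None,fx=3,fy=3,interpolation=cv2.INTER_CUBIC))
E
```

```text
(no output)
```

View pics/w1z.png

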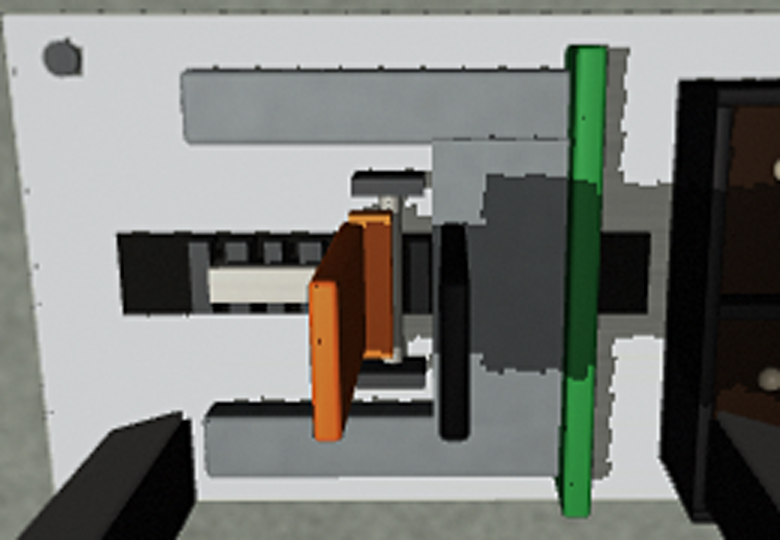

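```bash
python3 - <<'E'
from h import *
s=np.load('s1.npy',allow_pickle=True).item()
p=np.array([.5033,.0366,.1497])
def tob(w): c,s_=np.cos(p[2]),np.sin(p[2]); d=w[:2]-p[:2]; return np.round([c*d[0]+s_*d[1],-s_*d[0]+c*d[1]],4)
for nm,u,v,z in [('lever rear far',310,282,.118),('lever rear near',315,439,.118),('lever front far',337,281,.118),('lever front near',342,439,.118),
('grip rear near',440,439,.118),('grip front near',468,439,.118),('grip front mid',469,300,.118),
('fence front near',589,516,.047),('fence front far',607,47,.047),('fence rear near',563,516,.047),
('bed far left',3,15,.012),('bed far', 775,12,.012),('bed left',53,498,.012),('bed near',640,501,.012),
('tray',690,480,.067),('tray far',680,82,.067)]:
    w=atz('wrist',(u/3+170-.3,v/3+140-.3),z,s); print(nm,tob(w),w.round(4))
E
```

```text
lever rear far [-0.0189 -0.1734] [ 0.5105 -0.1377  0.118 ]
lever rear near [ 0.0244 -0.1736] [ 0.5533 -0.1314  0.118 ]
lever front far [-0.0192 -0.1665] [ 0.5092 -0.1309  0.118 ]
lever front near [ 0.0244 -0.1663] [ 0.5522 -0.1242  0.118 ]
grip rear near [ 0.0244 -0.14  ] [ 0.5483 -0.0982  0.118 ]
grip front near [ 0.0244 -0.1325] [ 0.5472 -0.0908  0.118 ]
grip front mid [-0.0141 -0.1325] [ 0.5091 -0.0965  0.118 ]
fence front near [ 0.0818 -0.0888] [ 0.5974 -0.039   0.047 ]
fence front far [-0.0763 -0.0889] [ 0.4411 -0.0627  0.047 ]
fence rear near [ 0.0818 -0.0978] [ 0.5988 -0.0479  0.047 ]
bed far left [-0.0857 -0.2874] [ 0.4615 -0.2604  0.012 ]
bed far [-0.087  -0.0276] [ 0.4214 -0.0037  0.012 ]
bed left [ 0.0912 -0.2882] [ 0.6364 -0.2348  0.012 ]
bed near [ 0.0927 -0.0643] [ 0.6045 -0.0132  0.012 ]
tray [ 0.0592 -0.0595] [ 0.5707 -0.0134  0.067 ]
tray far [-0.0667 -0.0701] [ 0.4478 -0.0427  0.067 ]
```

```bash
python3 - <<'E'
from h import *
s=sense();print(rel([.5276,-.1076,.24],.1497,s),rel([.5276,-.1076,.178],.1497,s))
E
```

```text
(array([-0.141,  1.198, -0.17 ]), array([-0.007,  0.009,  0.007])) (array([-0.141,  2.438, -0.171]), array([-0.007,  0.009,  0.007]))
```

Call:
send_rows:
  delta_rot:
    - [0,0,0]
    - [0,0,0]
    - [0,0,0]
    - [0,0,0]
    - [0,0,0]
  linear:
    - [-0.07,0.3,-0.1]
    - [-0.14,0.6,-0.17]
    - [-0.14,0.9,-0.17]
    - [-0.14,1.2,-0.17]
    - [-0.14,1.2,-0.17]
  gripper: [-0.5,-0.5,-0.5,-0.5,-0.5]
  grip_force: 15

```text
time: 2.6
tcp_pos: [0.5263, -0.1078, 0.2361]
orientation: [-1.127, -1.315, 1.319]
contact_force: [-0.0, 1.1, -0.6]
gripper_width: 0.0705
```

```bash
python3 - <<'E'
from h import *
for i in range(3):
    s=sense();print(s['time'],s['tcp_pos'],s['gripper_width'],rel([.5276,-.1076,.178],.1497,s))
    im=viewer.capture('wrist')
cv2.imwrite("pics/wrist2.png",im[:,:,::-1])
E
```

```text
2.6 [ 0.52628963 -0.10777602  0.23609286] 0.07049012161097194 (array([-0.005,  1.162, -0.034]), array([-0.062,  0.002,  0.035]))
2.65 [ 0.52707717 -0.1081347   0.23765797] 0.07039612006176132 (array([ 0.006,  1.193, -0.017]), array([-0.04 ,  0.   ,  0.022]))
2.7 [ 0.52782244 -0.10846703  0.23896026] 0.07036467706697049 (array([ 1.700e-02,  1.219e+00, -1.000e-03]), array([-0.019, -0.   ,  0.01 ]))
```

View pics/wrist2.png

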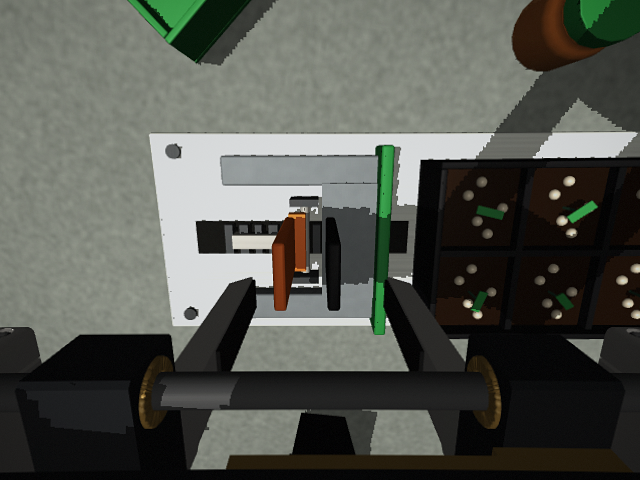

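```bash
python3 - <<'E'
from h import *
s=sense()
s['tcp_pos']=np.array([0.52782244,-0.10846703,0.23896026])
p=np.array([.5033,.0366,.1497]);c,s_=np.cos(p[2]),np.sin(p[2])
def tob(w): d=w[:2]-p[:2]; return np.round([c*d[0]+s_*d[1],-s_*d[0]+c*d[1]],4)
print('tcp',tob(s['tcp_pos']),s['tcp_pos'])
for u,v in [(274,308),(340.5,308),(327.5,308)]: print(tob(atz('wrist',(u,v),.118,s)))
E
```

```text
tcp [ 0.0026 -0.1471] [ 0.52782244 -0.10846703  0.23896026]
[ 0.0233 -0.1741]
[ 0.0234 -0.1322]
[ 0.0234 -0.1404]
```

Call:
send_rows:
  delta_rot:
    - [0,0,0]
    - [0,0,0]
    - [0,0,0]
    - [0,0,0]
    - [0,0,0]
    - [0,0,0]
  linear:
    - [0.03,0.3,0]
    - [0.03,0.6,0]
    - [0.03,0.9,0]
    - [0.03,1.22,0]
    - [0.03,1.22,0]
    - [0.03,1.22,0]
  gripper: [-0.5,-0.5,-0.5,-0.5,-0.5,-0.5]

```text
time: 3.35
tcp_pos: [0.5285, -0.1075, 0.1799]
orientation: [-1.136, -1.319, 1.318]
contact_force: [0.2, -0.3, -0.6]
gripper_width: 0.0708
```

```bash
cat >>h.py <<'E'
P=np.array([.5033,.0366,.1497])
def tob(w):
    c,s_=np.cos(P[2]),np.sin(P[2]); d=w[:2]-P[:2]; return np.round([c*d[0]+s_*d[1],-s_*d[0]+c*d[1]],4)
def st():
    s=sense(); f=s['contact_force']; x=R.from_rotvec(s['orientation']).as_matrix()
    print(round(s['time'],2),'bed',tob(s['tcp_pos']),'z',round(s['tcp_pos'][2],4),'F tool',(x.T@f).round(1),'w',round(s['gripper_width'],4)); return s
E
python3 - <<'E'
from h import *
s=st()
print(R.from_rotvec(s['orientation']).as_matrix().round(3))
im=viewer.capture('wrist');s=st()
cv2.imwrite("pics/wrist3.png",im[:,:,::-1])
E
```

```text
3.35 bed [ 0.0034 -0.1462] z 0.1799 F tool [-0.4  0.6 -0.2] w 0.0708
[[-0.149  0.001 -0.989]
 [ 0.989 -0.    -0.149]
 [-0.    -1.    -0.001]]
3.4 bed [ 0.0037 -0.1464] z 0.1804 F tool [ 0.5 -0.1 -0.1] w 0.0707
```

View pics/wrist3.png

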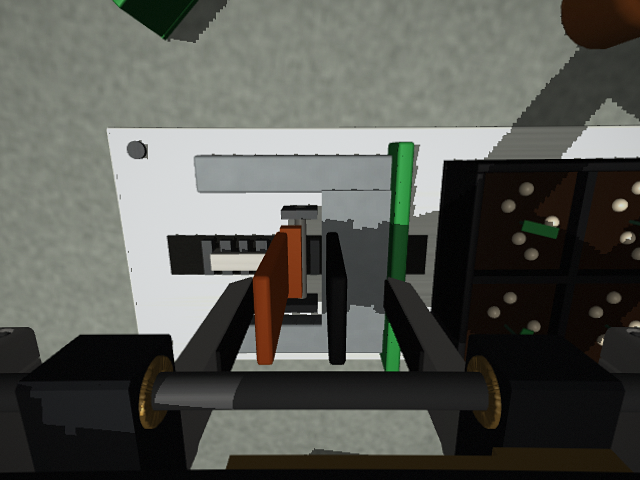

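Call:
send_rows:
  delta_rot:
    - [0,0,0]
    - [0,0,0]
    - [0,0,0]
    - [0,0,0]
  linear:
    - [0,0,0]
    - [0,0,0]
    - [0,0,0]
    - [0,0,0]
  gripper: [0.0,0.15,0.2,0.2]
  grip_force: 15

```text
time: 3.8
tcp_pos: [0.5293, -0.1103, 0.1811]
orientation: [-1.142, -1.318, 1.323]
contact_force: [-1.3, -8.8, 3.4]
gripper_width: 0.0416
```

```bash
python3 -c "
from h import *
st()"
```

```text
3.8 bed [ 0.0038 -0.1491] z 0.1811 F tool [-8.5 -3.3  2.6] w 0.0416
```

Call:
send_rows:
  delta_rot:
    - [0,0,0]
    - [0,0,0]
    - [0,0,0]
    - [0,0,0]
  linear:
    - [0,0,0]
    - [0,0,0]
    - [0,0,0]
    - [0,0,0]
  gripper: [0.25,0.3,0.35,0.4]
  grip_force: 15

```text
time: 4.2
tcp_pos: [0.5292, -0.1093, 0.1815]
orientation: [-1.14, -1.318, 1.321]
contact_force: [-1.7, -3.4, 5.7]
gripper_width: 0.0314
```

```bash
python3 -c "
from h import *
st()
im=viewer.capture('wrist');s=st()
cv2.imwrite('pics/wrist4.png',im[:,:,::-1])"
```

```text
4.2 bed [ 0.0038 -0.1481] z 0.1815 F tool [-3.2 -5.7  2.2] w 0.0314
4.25 bed [ 0.0038 -0.1481] z 0.1815 F tool [-3.3 -6.   3.2] w 0.0315
```

View pics/wrist4.png

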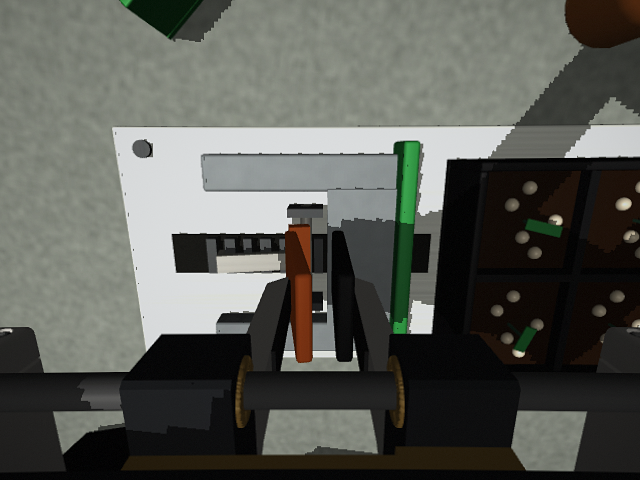

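Call:
send_rows:
  delta_rot:
    - [0,0,0]
    - [0,0,0]
    - [0,0,0]
  linear:
    - [0,0,0]
    - [0,0,0]
    - [0,0,0]
  gripper: [0.45,0.5,0.5]
  grip_force: 20

```text
time: 4.55
tcp_pos: [0.5292, -0.1092, 0.1815]
orientation: [-1.14, -1.319, 1.321]
contact_force: [-1.6, -3.9, 7.0]
gripper_width: 0.0314
```

```bash
python3 -c "
from h import *
st()"
```

```text
4.55 bed [ 0.0038 -0.148 ] z 0.1815 F tool [-3.6 -7.   2.2] w 0.0314
```

Call:
send_rows:
  delta_rot:
    - [0,0,0]
    - [0,0,0]
    - [0,0,0]
    - [0,0,0]
    - [0,0,0]
    - [0,0,0]
    - [0,0,0]
  linear:
    - [0.06,0,0]
    - [0.12,0,0]
    - [0.18,0,0]
    - [0.24,0,0]
    - [0.3,0,0]
    - [0.36,0,0]
    - [0.4,0,0]
  gripper: [0.5,0.5,0.5,0.5,0.5,0.5,0.5]

```text
time: 5.25
tcp_pos: [0.5264, -0.0909, 0.1815]
orientation: [-1.143, -1.317, 1.324]
contact_force: [-1.4, -8.1, 4.8]
gripper_width: 0.0312
```

```bash
python3 -c "
from h import *
st()
im=viewer.capture('wrist');s=st()
cv2.imwrite('pics/wrist5.png',im[:,:,::-1])"
```

```text
5.25 bed [ 0.0038 -0.1295] z 0.1815 F tool [-7.8 -4.7  2.6] w 0.0312
5.3 bed [ 0.0038 -0.1292] z 0.1815 F tool [-7.8 -5.2  3. ] w 0.0317
```

View pics/wrist5.png

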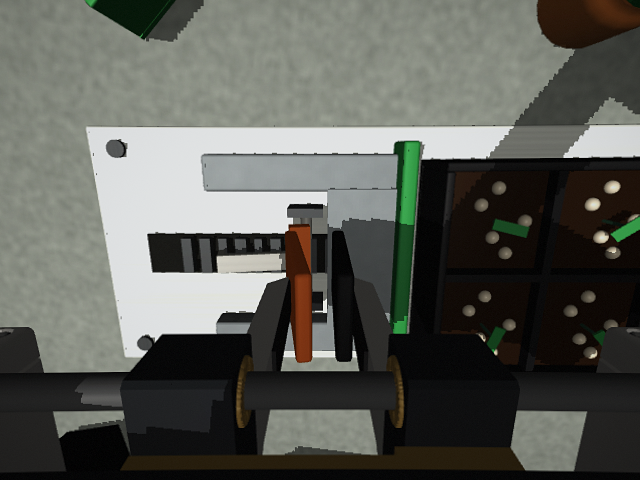

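Call:
send_rows:
  delta_rot:
    - [0,0,0]
    - [0,0,0]
    - [0,0,0]
    - [0,0,0]
    - [0,0,0]
  linear:
    - [0.06,0,0]
    - [0.12,0,0]
    - [0.18,0,0]
    - [0.24,0,0]
    - [0.3,0,0]
  gripper: [0.5,0.5,0.5,0.5,0.5]

```text
time: 5.8
tcp_pos: [0.5243, -0.0767, 0.1816]
orientation: [-1.144, -1.317, 1.325]
contact_force: [-1.4, -10.7, 4.2]
gripper_width: 0.0311
```

```bash
python3 -c "
from h import *
st()
im=viewer.capture('wrist');s=st()
cv2.imwrite('pics/wrist6.png',im[:,:,::-1])
cv2.imwrite('pics/top6.png',cv2.resize(viewer.capture('top')[170:300,170:440,::-1],None,fx=2.96,fy=2.96,interpolation=cv2.INTER_CUBIC))"
```

```text
5.8 bed [ 0.0038 -0.1152] z 0.1816 F tool [-10.4  -4.1   3. ] w 0.0311
5.85 bed [ 0.0038 -0.1147] z 0.1815 F tool [-9.5 -5.3  2. ] w 0.0314
```

View pics/wrist6.png

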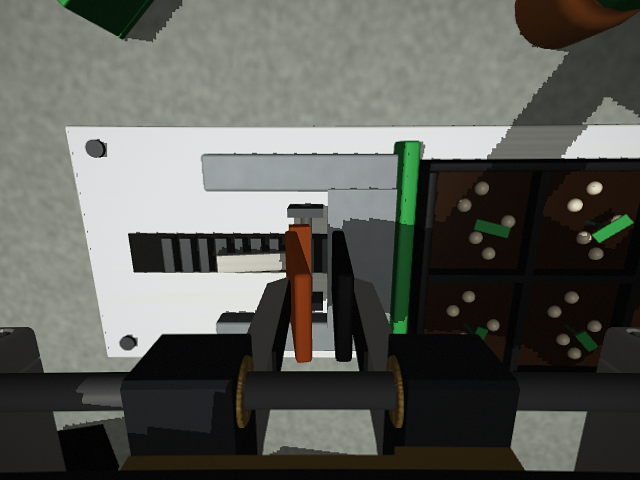

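View pics/top6.png

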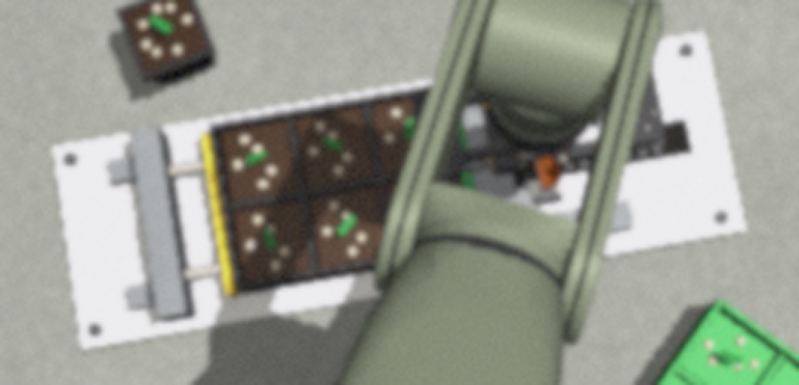

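Call:
send_rows:
  delta_rot:
    - [0,0,0]
    - [0,0,0]
    - [0,0,0]
  linear:
    - [0.04,0,0]
    - [0.08,0,0]
    - [0.08,0,0]
  gripper: [0.5,0.5,0.5]

```text
time: 6.2
tcp_pos: [0.5237, -0.0734, 0.1815]
orientation: [-1.145, -1.316, 1.326]
contact_force: [-1.5, -13.0, 3.9]
gripper_width: 0.0309
```

```bash
python3 -c "
from h import *
st()"
```

```text
6.2 bed [ 0.0038 -0.1118] z 0.1815 F tool [-12.7  -3.8   3.4] w 0.0309
```

Call:
send_rows:
  delta_rot:
    - [0,0,0]
    - [0,0,0]
    - [0,0,0]
  linear:
    - [0.04,0,0]
    - [0.08,0,0]
    - [0.08,0,0]
  gripper: [0.5,0.5,0.5]

```text
time: 6.5
tcp_pos: [0.5232, -0.0701, 0.1816]
orientation: [-1.146, -1.316, 1.327]
contact_force: [-0.9, -14.1, 2.9]
gripper_width: 0.0311
```

```bash
python3 -c "
from h import *
st()
cv2.imwrite('pics/top7.png',cv2.resize(viewer.capture('top')[170:300,170:440,::-1],None,fx=2.96,fy=2.96,interpolation=cv2.INTER_CUBIC))"
```

```text
6.5 bed [ 0.0038 -0.1085] z 0.1816 F tool [-13.9  -2.7   3. ] w 0.0311
```

View pics/top7.png

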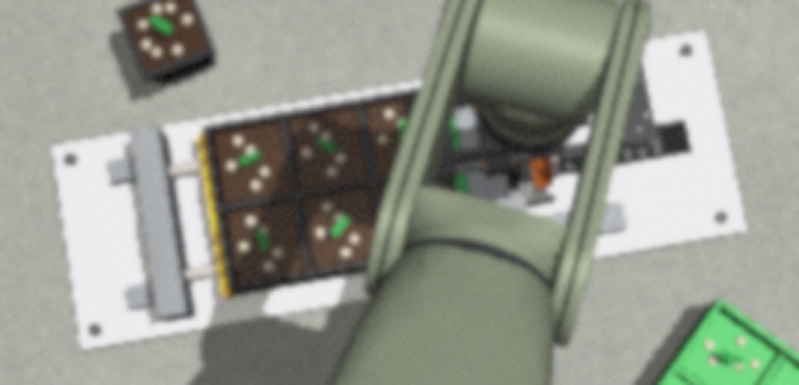

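Call:
send_rows:
  delta_rot:
    - [0,0,0]
    - [0,0,0]
    - [0,0,0]
    - [0,0,0]
    - [0,0,0]
  linear:
    - [0.04,0,0]
    - [0.08,0,0]
    - [0.12,0,0]
    - [0.16,0,0]
    - [0.16,0,0]
  gripper: [0.5,0.5,0.5,0.5,0.5]

```text
time: 7.05
tcp_pos: [0.5221, -0.0627, 0.1816]
orientation: [-1.147, -1.315, 1.328]
contact_force: [-1.5, -15.9, 3.2]
gripper_width: 0.0307
```

```bash
python3 -c "
from h import *
st()
cv2.imwrite('pics/top8.png',cv2.resize(viewer.capture('top')[170:300,170:440,::-1],None,fx=2.96,fy=2.96,interpolation=cv2.INTER_CUBIC))"
```

```text
7.05 bed [ 0.0038 -0.101 ] z 0.1816 F tool [-15.5  -3.    3.9] w 0.0307
```

View pics/top8.png

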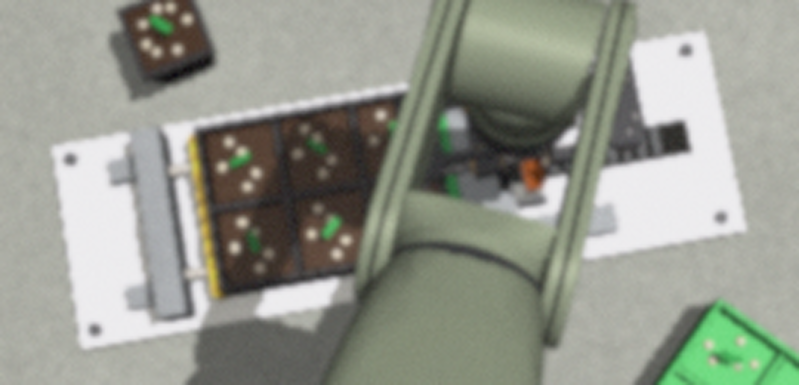

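Call:
send_rows:
  delta_rot:
    - [0,0,0]
    - [0,0,0]
    - [0,0,0]
  linear:
    - [0.04,0,0]
    - [0.07,0,0]
    - [0.07,0,0]
  gripper: [0.5,0.5,0.5]

```text
time: 7.4
tcp_pos: [0.5216, -0.0596, 0.1816]
orientation: [-1.148, -1.315, 1.329]
contact_force: [-0.5, -17.8, 2.8]
gripper_width: 0.0311
```

```bash
python3 -c "
from h import *
st()"
```

```text
7.4 bed [ 0.0038 -0.0978] z 0.1816 F tool [-17.5  -2.5   3.2] w 0.0311
```

Call:
send_rows:
  delta_rot:
    - [0,0,0]
    - [0,0,0]
    - [0,0,0]
  linear:
    - [-0.04,0,0]
    - [-0.08,0,0]
    - [-0.08,0,0]
  gripper: [0.5,0.5,0.5]

```text
time: 7.7
tcp_pos: [0.5218, -0.0604, 0.1815]
orientation: [-1.142, -1.317, 1.323]
contact_force: [-2.4, -6.9, 6.0]
gripper_width: 0.031
```

```bash
python3 -c "
from h import *
st()"
```

```text
7.7 bed [ 0.0038 -0.0987] z 0.1815 F tool [-6.5 -6.   3.4] w 0.031
```

Call:
send_rows:
  delta_rot:
    - [0,0,0]
    - [0,0,0]
    - [0,0,0]
    - [0,0,0]
    - [0,0,0]
    - [0,0,0]
  linear:
    - [-0.02,0,0]
    - [-0.02,0,0]
    - [-0.02,0,0]
    - [-0.02,0,0]
    - [-0.02,0,0]
    - [-0.02,0,0]
  gripper: [0.25,0.2,0.1,0,-0.06,-0.06]

```text
time: 8.3
tcp_pos: [0.5217, -0.0607, 0.1803]
orientation: [-1.141, -1.318, 1.321]
contact_force: [0.9, -6.0, -0.6]
gripper_width: 0.05
```

```bash
python3 -c "
from h import *
st()
im=viewer.capture('wrist')
cv2.imwrite('pics/wrist9.png',im[:,:,::-1])
st()"
```

```text
8.3 bed [ 0.0037 -0.099 ] z 0.1803 F tool [-6.1  0.7 -0. ] w 0.05
8.35 bed [ 0.0037 -0.099 ] z 0.1803 F tool [-6.9 -0.3  0.7] w 0.0497
```

View pics/wrist9.png

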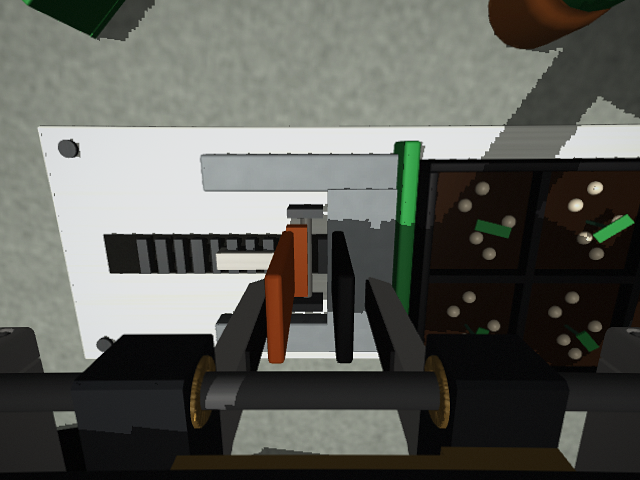

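Call:
send_rows:
  delta_rot:
    - [0,0,0]
    - [0,0,0]
    - [0,0,0]
    - [0,0,0]
    - [0,0,0]
  linear:
    - [-0.04,0,0]
    - [-0.04,0,0]
    - [-0.04,0,0]
    - [-0.04,0,0]
    - [-0.04,0,0]
  gripper: [-0.2,-0.3,-0.4,-0.4,-0.4]

```text
time: 8.85
tcp_pos: [0.5209, -0.0601, 0.1791]
orientation: [-1.134, -1.319, 1.318]
contact_force: [0.3, -0.4, -0.7]
gripper_width: 0.066
```

```bash
python3 -c "
from h import *
st()
im=viewer.capture('wrist')
cv2.imwrite('pics/wrist10.png',im[:,:,::-1])
a=im[200:380,200:460,::-1]
cv2.imwrite('pics/w10z.png',cv2.resize(a,None,fx=3,fy=3,interpolation=cv2.INTER_CUBIC))
cv2.imwrite('pics/top10.png',cv2.resize(viewer.capture('top')[170:300,170:440,::-1],None,fx=2.96,fy=2.96,interpolation=cv2.INTER_CUBIC))
st()"
```

```text
8.85 bed [ 0.003  -0.0982] z 0.1791 F tool [-0.5  0.7 -0.2] w 0.066
8.95 bed [ 0.003  -0.0983] z 0.1791 F tool [-0.5 -0.2  0.4] w 0.0659
```

View pics/w10z.png

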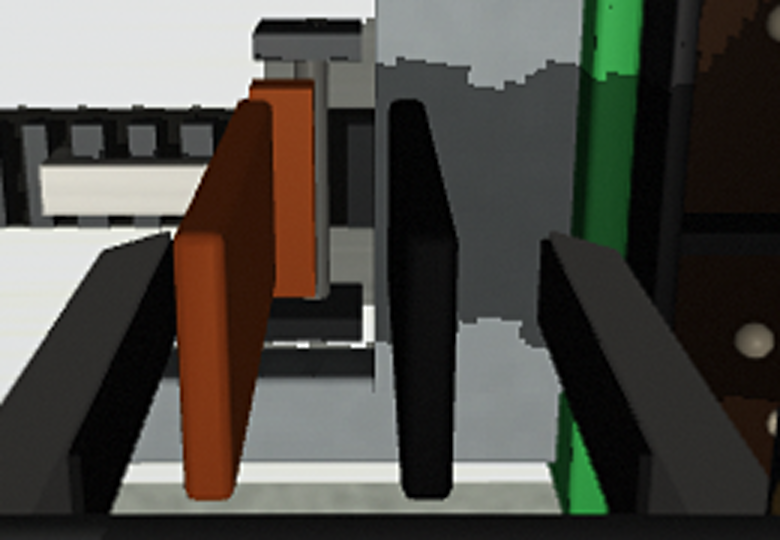

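View pics/top10.png

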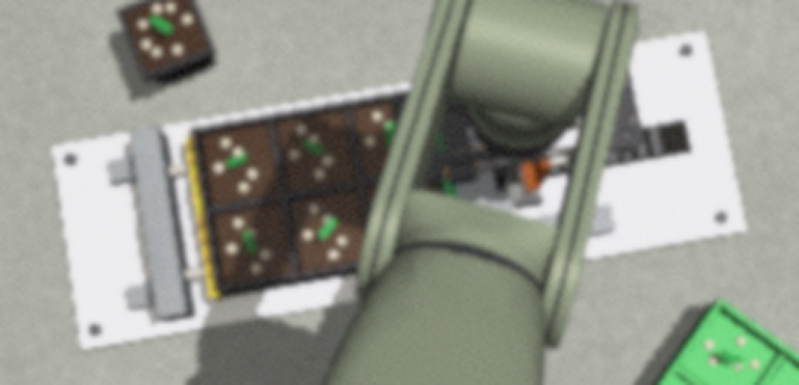

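```bash
python3 -c "
from h import *
s=sense()
L=tob(atz('wrist',(188/3+200-.3,496/3+200-.3),.118,s));G=tob(atz('wrist',(449/3+200-.3,496/3+200-.3),.118,s));print(L,G,G-L)
a=cv2.imread('pics/wrist3.png')[200:380,200:460]
cv2.imwrite('pics/w3z.png',cv2.resize(a,None,fx=3,fy=3,interpolation=cv2.INTER_CUBIC))
"
```

```text
[ 0.0239 -0.1233] [ 0.024  -0.0828] [1.00e-04 4.05e-02]
```

View pics/w3z.png

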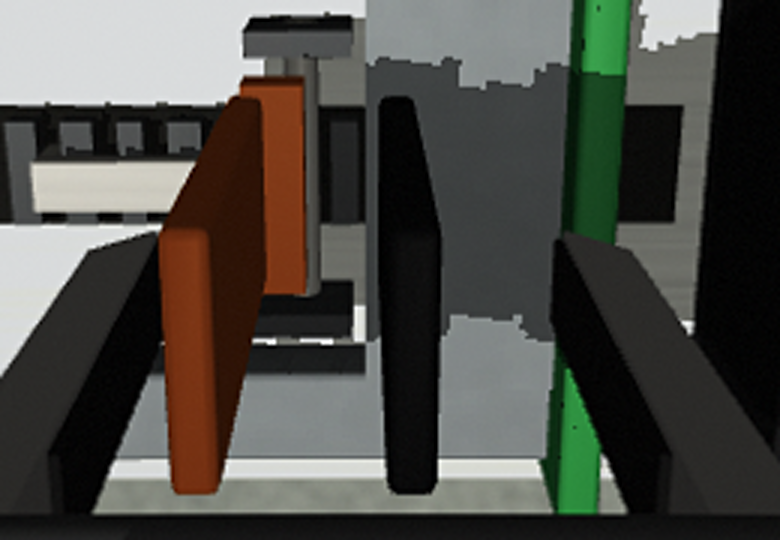

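Call:
send_rows:
  delta_rot:
    - [0,0,0]
    - [0,0,0]
    - [0,0,0]
    - [0,0,0]
    - [0,0,0]
    - [0,0,0]
    - [0,0,0]
    - [0,0,0]
  linear:
    - [0,-0.2,0]
    - [0,-0.5,0]
    - [0,-0.9,0]
    - [0,-1.3,0]
    - [0,-1.8,0]
    - [0,-2.3,0]
    - [0,-2.4,0]
    - [0,-2.4,0]
  gripper: [-0.5,-0.5,-0.5,-0.5,-0.5,-0.5,-0.5,-0.5]

```text
time: 9.75
tcp_pos: [0.5215, -0.0605, 0.3005]
orientation: [-1.138, -1.32, 1.318]
contact_force: [-0.4, -0.0, -0.6]
gripper_width: 0.0704
```

Call:
send_rows:
  delta_rot:
    - [0,0,0]
    - [0,0,0]
    - [0,0,0]
    - [0,0,0]
    - [0,0,0]
    - [0,0,0]
    - [0,0,0]
    - [0,0,0]
  linear:
    - [0,0,0.4]
    - [0,0,0.8]
    - [0,0,1.2]
    - [0,0,1.6]
    - [0,0,2.0]
    - [0,0,2.4]
    - [0,0,2.4]
    - [0,0,2.4]
  gripper: [-0.5,-0.5,-0.5,-0.5,-0.5,-0.5,-0.5,-0.5]

```text
time: 10.55
tcp_pos: [0.402, -0.0781, 0.2982]
orientation: [-1.134, -1.318, 1.318]
contact_force: [0.5, -0.3, -0.5]
gripper_width: 0.0705
```

```bash
python3 -c "
from h import *
st()
cv2.imwrite('pics/top11.png',cv2.resize(viewer.capture('top')[170:300,170:440,::-1],None,fx=2.96,fy=2.96,interpolation=cv2.INTER_CUBIC))
cv2.imwrite('pics/sc11.png',cv2.resize(viewer.capture('scene')[220:310,200:460,::-1],None,fx=3,fy=3,interpolation=cv2.INTER_CUBIC))"
```

```text
10.55 bed [-0.1172 -0.0983] z 0.2982 F tool [-0.3  0.5 -0.4] w 0.0705
```

View pics/top11.png

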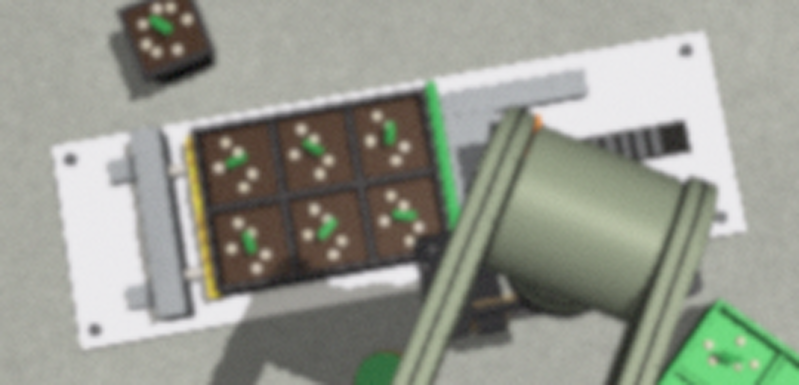

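View pics/sc11.png

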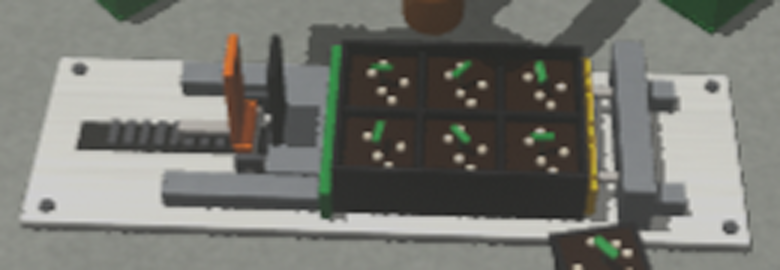

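```bash
python3 -c "
from h import *
print(robot.job_done())"
```

```text
the job is handed in; nothing more can be done
None
```

I squeezed the lever, slid the stop about 50 mm until the tray pressed the buffer in, let go so the latch dropped into a notch, backed the arm away and handed the job in at about 10.7 s. No verdict was reported.

- **Latch:** the lever-to-grip spacing in the wrist and scene pictures is the same as at the start. By my estimate that puts the lever within about 0.01 rad of fully back. The latch dropped on the first release, so I did not need to draw the stop back.
- **Buffer and tray:** the yellow plate sits about 14–15 mm in, read from the top and scene pictures to within 2 mm or so. The tray stands flat between fence and buffer. The contact force between fence and tray could not be read directly.
- **Forces and bystanders:** the largest push on the tool along the bed was about 17.5 N, including the stop's own friction of about 8 N. I never pulled or pushed on the engaged latch to test it. The arm went near none of the bystanders; the final pictures were crops of the bed and did not show them all.

None of the checks failed or disagreed.

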